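Return the solvent bottles to their colour-coded trays

ROBOT

A 6-joint arm with a two-finger parallel gripper is mounted at the origin on the work surface. World frame = base frame: x ahead of the robot, y to its left, z up, the work surface at z = 0. Lengths are in mm, angles in degrees, forces in N, time in s.
With the tool pointing down it reaches from about 350 to 850 mm from the base axis. Payload 8.1 kg.
Tool frame: the origin (TCP) lies at the very end of the fingers, on their centre line; the grasp point (between the pads) lies 19 mm behind it (r.grip_point_offset is the distance from the TCP to the grasp point, in mm); z points along the fingers, y is the line along which they close (so a half turn about z gives the same grasp; the last joint's range is limited). The gripper opens to 85 mm and grips with 20 to 120 N. Pads are 22 mm wide; open, the fingers measure 114 mm over their backs; the gripper's body (76 mm by 85 mm) begins 54 mm behind the grasp point. The pads swing forward as they close: fully open they stand 13 mm farther back than shut.
Start: joints at [60.825, 7.471, 85.268, -0, 87.261, -4.893], TCP at [246.716, 546.934, 231.292] pointing down, gripper open.
Joint ranges: [-169.43, 169.43], [-51.17, 129.36], [1.28, 143.12], [-76.62, 256.62], [0, 156.53], [-152.29, 152.29]. Speed limits (degrees/s): [136.94, 136.94, 159.86, 180, 180, 180].

INTERFACE

Orientations are given as [roll, pitch, yaw] about the fixed x, y, z axes, in that order (R = Rz(yaw) Ry(pitch) Rx(roll)).
In Python, from bench import status, eyes, r gives the robot as it stands.
- The arm moves only by the shell command python3 -m handwheel 'ROWS' [FORCE]. ROWS is a JSON object whose one key "series" holds a list that holds one entry, the list of rows, each a list of 7 numbers: the shift along the tool's x, y, z in cm, then the turn, a rotation vector about the tool's x, y, z in rad, then the opening, from 0 (shut) to 1 (fully open). In form: {"series": [[[tx, ty, tz, rx, ry, rz, claw], ...]]}. A call has 1 to 12 rows; each row is the pose to reach, as a shift and turn from the pose commanded when the call began, along the tool's axes at that moment; what a row does not reach only later rows make up. A row lasts 1/8 s, in which the tool goes at most 62.5 mm and 10.7 degrees, less where a joint would pass 70% of its speed; a pose out of reach is approached as far as the arm can. A call with a gripper value outside its range is refused whole. The fingers move at their own pace and stop on an object; FORCE is the grip in N (left out, the last holds). Time passes only in rows, so rows that repeat a pose let the fingers close. It gives the time, the measured TCP pose, the force, the opening and the grip force at its end, in the units of the state.
- status.sense(): the state, without advancing time (a new reading comes with each control period).
- eyes.snapshot(name): name is "scene" or "top"; returns a dict with "img" (480x640x3 uint8, red, green, blue), "mtx" (3x3 intrinsics, pixels), "R" (3x3) and "t" (3): a world point X has camera coordinates R X + t. Camera axes: x right, y down, z forward; pixel columns grow to the right and rows downward; lengths in mm; the calibration is good to about 2 mm. A picture is of the moment at which its call begins. There is no depth.
- r.hand_in(): hands the job in; it is judged then, once.
The state is a dict: "time": time; "joint_pos": joint angles; "qd": joint speeds; "joint_efforts": joint torques, N m; "tool_pos": TCP position; "tcp_rot": TCP orientation; "ft_force": force on the tool from outside, world axes, zero at the start; "wrist_torque": the same for the moment, N m; "finger_gap": finger opening in mm; "grip_force": force on a finger pad.
Only numpy, scipy, OpenCV 4.12 (cv2) and the standard library are available. Lean on these libraries where they do the work, as an engineer would, in place of code of your own. Each camera call takes 0.05 s, during which the arm holds its last target. There are 200 camera calls.

TASK

Put the four empty solvent bottles away on the chromatography bench: stand each one upright and flat on the floor of the tray whose colour matches its cap, fully inside the rim. Carry the glass bottles upright and set them down without dropping or knocking any over, and leave the beaker and the vial block where they are.

Things in the scene. Friction and masses are not known exactly. Their poses are not given: they have to be found in the camera images.
- blue_bottle: loose empty closed round laboratory bottle with a blue screw cap: clear glass, 46 mm diameter up to 52 mm height, narrowing to a 28 mm neck, then the cap, 38 mm diameter, from 70 to 92 mm height (total height 92 mm), about 90 g. Origin: centre of the underside; z points up. The cap is fixed to the bottle and can be gripped from above to carry it.
- red_bottle: loose empty closed round laboratory bottle with a red screw cap: brown glass, 46 mm diameter up to 52 mm height, narrowing to a 28 mm neck, then the cap, 38 mm diameter, from 70 to 92 mm height (total height 92 mm), about 90 g. Origin: centre of the underside; z points up. The cap is fixed to the bottle and can be gripped from above to carry it.
- yellow_bottle: loose empty closed square laboratory bottle with a yellow screw cap: clear glass, 50 x 50 mm square up to 70 mm height, narrowing to a 28 mm neck, then the cap, 38 mm diameter, from 87 to 109 mm height (total height 109 mm), about 120 g. Origin: centre of the underside; z points up; x and y are square to the flat sides. The cap is fixed to the bottle and can be gripped from above to carry it.
- green_bottle: loose empty closed square laboratory bottle with a green screw cap: brown glass, 50 x 50 mm square up to 70 mm height, narrowing to a 28 mm neck, then the cap, 38 mm diameter, from 87 to 109 mm height (total height 109 mm), about 120 g. Origin: centre of the underside; z points up; x and y are square to the flat sides. The cap is fixed to the bottle and can be gripped from above to carry it.
- blue_tray: fixed shallow blue round tray, 74 mm outside and 66 mm inside diameter, inner floor 4 mm and rim 12 mm above the bench (a thin dark pad marks the floor's middle). Origin: centre of the underside, on the bench; z up.
- red_tray: fixed shallow red round tray, 74 mm outside and 66 mm inside diameter, inner floor 4 mm and rim 12 mm above the bench (a thin dark pad marks the floor's middle). Origin: centre of the underside, on the bench; z up.
- yellow_tray: fixed shallow yellow square tray, 76 x 76 mm outside, 68 x 68 mm inside, inner floor 4 mm and rim 12 mm above the bench (a thin dark pad marks the floor's middle). Origin: centre of the underside, on the bench; z up; x and y are square to its sides. The square bottle only stands flat in it with its sides turned to within about 25 degrees of the tray's (any quarter turn is as good).
- green_tray: fixed shallow green square tray, 76 x 76 mm outside, 68 x 68 mm inside, inner floor 4 mm and rim 12 mm above the bench (a thin dark pad marks the floor's middle). Origin: centre of the underside, on the bench; z up; x and y are square to its sides. The square bottle only stands flat in it with its sides turned to within about 25 degrees of the tray's (any quarter turn is as good).
- beaker: bystander: loose empty glass beaker, open on top, 52 mm diameter, 60 mm tall, 120 g. Origin: centre of the underside; z up.
- vial_block: bystander: loose grey block 64 x 44 x 26 mm (long side along its x) holding six small white-capped vials, 38 mm tall in all, 200 g. Origin: centre of the underside; z up.
Things that resemble listed ones, but are neither listed nor needed, are in the scene too. Leave any purple look-alike of the green_bottle alone.

How it is judged:
By the outcome, as a careful person would: the job done as asked, in the order asked, and still so for the second after the job is handed in, with the robot touching nothing.
It also fails if it takes over 115 s, if anything falls off the work surface, if the arm or the gripper's body presses on something with over 40 N, if the wrist force passes 120 N, or if a joint passes its speed limit or range.

## Working session

There is one attempt and no reset: what is moved stays moved. The work goes in short steps, Python scripts to look and compute and a shell command to move; the robot and the scene stay as the last step left them, time stands still between calls to the robot, and variables do not carry over. Pictures are saved under pics/ and viewed, at most 14 in all, crops included, and the job is handed in when it is done.

```bash
mkdir -p pics; ls; python3 - <<'E'
from bench import status, eyes, r
import cv2,numpy as np
print(status.sense())
for n in("top","scene"):
    s=eyes.snapshot(n); cv2.imwrite(f"pics/{n}0.png",s["img"][:,:,::-1]); print(n,s["mtx"],s["R"],s["t"],-s["R"].T@s["t"])
E
```

```text
pics
{'time': 0.0, 'joint_pos': array([ 6.08245447e+01,  7.51463995e+00,  8.53317891e+01, -1.98674511e-04,
        8.72629916e+01, -4.89467618e+00]), 'qd': array([-0.02195682,  0.08825567, -0.00805217, -0.09700122,  0.09405825,
       -0.11722534]), 'joint_efforts': array([ 1.77841426e-03, -5.69414377e+01, -5.00543153e+01, -3.38093532e-04,
        1.53535686e-02,  9.25244308e-05]), 'tool_pos': array([246.43896825, 546.42065293, 230.22528197]), 'tcp_rot': array([-1.79890962e+02, -9.13852937e-03,  1.55719222e+02]), 'ft_force': array([-0.3953454 ,  0.4445739 ,  0.09734343]), 'wrist_torque': array([ 0.01736873, -0.01609186,  0.02084619]), 'grip_force': 0.0, 'finger_gap': 85.32465752660016}
top [[464.14719424   0.         317.18573192]
 [  0.         464.14719424 242.03540694]
 [  0.           0.           1.        ]] [[-0.00180118 -0.99983607 -0.01801625]
 [-0.99528193  0.00354013 -0.09696058]
 [ 0.09700846  0.0177566  -0.99512515]] [  85.49590305  639.77574767 1157.59003786] [ 524.61520105   62.66212822 1215.52030054]
scene [[558.69300763   0.         315.82057277]
 [  0.         558.69300763 232.91099228]
 [  0.           0.           1.        ]] [[ 0.53726212  0.84340218  0.00470949]
 [ 0.63885093 -0.40330106 -0.65514712]
 [-0.55065317  0.35499439 -0.75548665]] [-379.68679056 -344.79793216 1641.98018368] [1328.42739444 -401.72246048 1016.3888621 ]
```

View pics/top0.png

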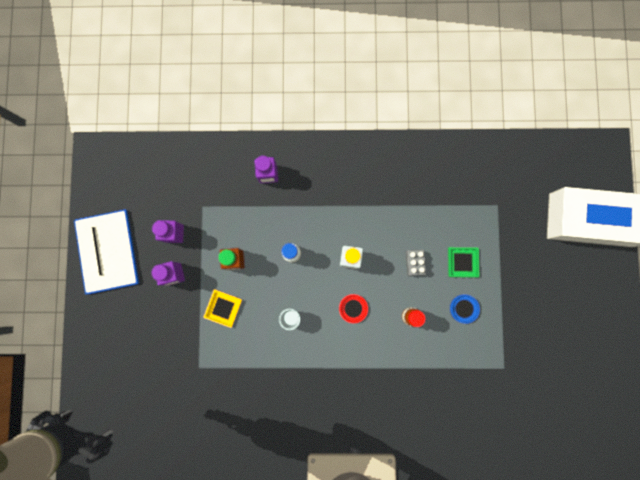

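View pics/scene0.png

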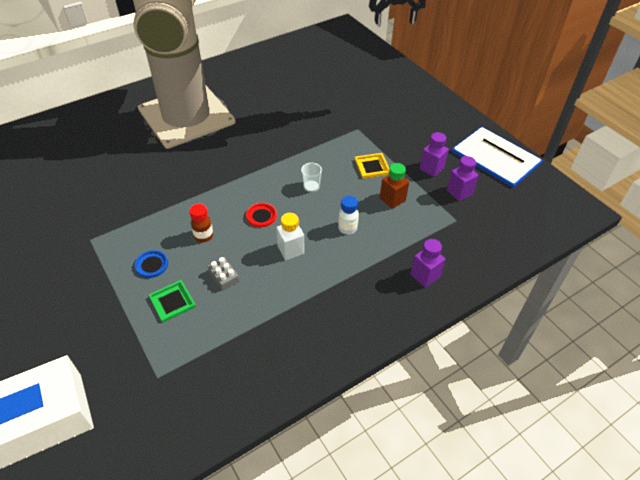

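The top picture shows caps at green (229,258), blue (290,252), yellow (351,256) and red (415,318). The trays are yellow (223,308), red (353,308), blue (465,308) and green (464,262). The beaker is at (289,319) and the vial block at (417,263).

What could be taken for the wanted things: the purple look-alikes at (167,231), (167,273) and (265,168) could pass for the green bottle at (229,258), which has a brown body and green cap. The caps and trays of one colour could be confused with each other, as could the clear beaker at (289,319) with a clear bottle. I'll check this in one close crop.

```bash
cat > h.py <<'E'
import cv2,numpy as np
from bench import status, eyes, r
def ray(s,uv,z):
    d=s["R"].T@np.linalg.inv(s["mtx"])@np.array([uv[0],uv[1],1.]); c=-s["R"].T@s["t"]
    return (c+d*(z-c[2])/d[2])[:2]
HUE={"red":[(0,8),(172,180)],"yellow":[(20,32)],"green":[(50,75)],"blue":[(100,122)]}
def blobs(img,col,amin=25):
    h=cv2.cvtColor(img,cv2.COLOR_RGB2HSV); m=0
    for a,b in HUE[col]: m=m|cv2.inRange(h,(a,150,90),(b,255,255))
    cs,_=cv2.findContours(m,cv2.RETR_EXTERNAL,cv2.CHAIN_APPROX_NONE)
    return [c for c in cs if cv2.contourArea(c)>amin]
def off(d_world, tcp=None):  # world shift mm -> tool-axis cm
    from scipy.spatial.transform import Rotation as Ro
    s=status.sense(); return Ro.from_euler("xyz",s["tcp_rot"],degrees=True).inv().apply(d_world)/10
E
python3 - <<'E'
from h import *
for n in("top","scene"):
    s=eyes.snapshot(n); im=s["img"]
    for col in HUE:
        for c in blobs(im,col):
            (x,y),rad=cv2.minEnclosingCircle(c); rect=cv2.minAreaRect(c)
            ht=109 if col in("yellow","green") else 92
            print(n,col,"px",np.round((x,y),1),"area",cv2.contourArea(c),"rect",np.round(rect[1],1),round(rect[2],1),"tray z12",ray(s,rect[0],12).round(),"cap ctr",ray(s,rect[0],ht if n=="top" else ht-11).round())
    if n=="top": cv2.imwrite("pics/crop1.png",cv2.resize(im[200:370,195:495],None,fx=2.66,fy=2.66,interpolation=cv2.INTER_CUBIC)[:,:,::-1])
    else: cv2.imwrite("pics/crop2.png",cv2.resize(im[130:330,120:460],None,fx=2.35,fy=2.35,interpolation=cv2.INTER_CUBIC)[:,:,::-1])
E
```

```text
top red px [415.9 318. ] area 218.5 rect [17. 17.] 90.0 tray z12 [ 447. -169.] cap ctr [ 452. -154.]
top red px [353.2 308.2] area 615.5 rect [28. 28.] 0.0 tray z12 [472.  -7.] cap ctr [475.  -3.]
top yellow px [222.1 307.7] area 860.0 rect [30.3 30.6] 20.2 tray z12 [472. 329.] cap ctr [476. 307.]
top yellow px [352.1 255.2] area 151.5 rect [13.4 14.1] 45.0 tray z12 [607.  -7.] cap ctr [601.  -1.]
top green px [226.5 257. ] area 170.0 rect [14. 15.] 90.0 tray z12 [604. 321.] cap ctr [597. 300.]
top green px [463.  262.5] area 821.0 rect [28. 30.] 90.0 tray z12 [ 589. -292.] cap ctr [ 584. -263.]
top blue px [464.6 308.5] area 630.0 rect [28. 29.] 90.0 tray z12 [ 469. -292.] cap ctr [ 472. -268.]
top blue px [288.9 250.7] area 146.5 rect [13. 14.] 90.0 tray z12 [620. 158.] cap ctr [614. 151.]
top blue px [104.5 251. ] area 90.0 rect [43.9 92.6] 24.9 tray z12 [596. 589.] cap ctr [591. 554.]
top blue px [609. 215.] area 712.0 rect [43.9 17.6] 5.4 tray z12 [ 710. -672.] cap ctr [ 698. -623.]
scene red px [261.  214.5] area 563.5 rect [24. 30.] 90.0 tray z12 [476. -12.] cap ctr [534. -39.
[... 332 characters left out ...]
.5 301. ] area 1074.0 rect [31.3 37.1] 63.4 tray z12 [ 594. -296.] cap ctr [ 656. -305.]
scene green px [397.1 171.4] area 211.0 rect [16. 16.] 90.0 tray z12 [528. 367.] cap ctr [597. 301.]
scene blue px [ 19.  403.5] area 948.0 rect [23.3 49.6] 68.5 tray z12 [ 656. -628.] cap ctr [ 702. -613.]
scene blue px [150.5 262.5] area 690.5 rect [26.6 33.5] 71.6 tray z12 [ 475. -296.] cap ctr [ 533. -303.]
scene blue px [349. 204.] area 211.5 rect [16. 16.] 90.0 tray z12 [560. 191.] cap ctr [613. 151.]
scene blue px [509. 162.] area 172.0 rect [25.3 66.2] 86.4 tray z12 [694. 612.] cap ctr [738. 542.]
scene blue px [458.  151.5] area 29.0 rect [13.6  5.1] 42.0 tray z12 [557. 552.] cap ctr [610. 487.]
```

View pics/crop1.png

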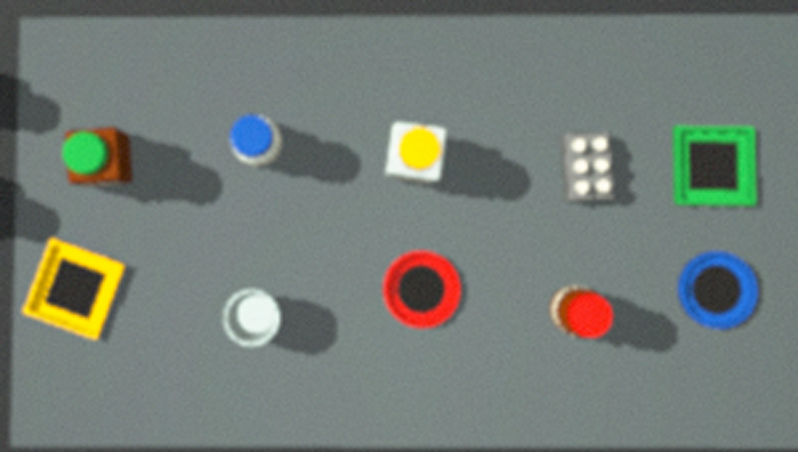

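View pics/crop2.png

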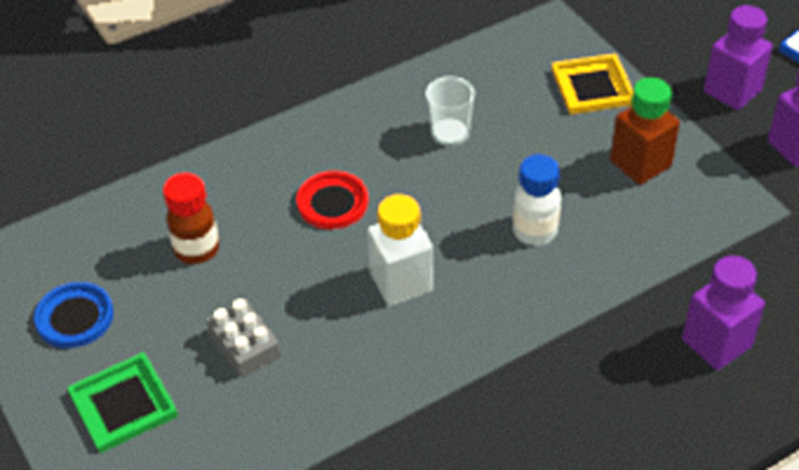

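The crops confirm the choice: the green-capped brown bottle is at top-crop (86,152), and the purple ones are separate at the mat's edge. Blue (252,138), yellow (420,148) and red (588,315) all match their descriptions. Next I'll refine the trays from their pads and check everything with overlaid wireframes.

```bash
python3 - <<'E'
from h import *
trays={"yellow":(473,328),"red":(474,-9),"blue":(471,-293),"green":(590,-293)}
P={}
snaps={n:eyes.snapshot(n) for n in("top","scene")}
def proj(s,X):
    X=np.atleast_2d(X).astype(float); return cv2.projectPoints(X,cv2.Rodrigues(s["R"])[0],s["t"],s["mtx"],None)[0][:,0]
for n,s in snaps.items():
    g=cv2.cvtColor(s["img"],cv2.COLOR_RGB2HSV)[:,:,2]
    for k,(x,y) in trays.items():
        u=proj(s,[x,y,4])[0]; m=np.zeros_like(g); cv2.circle(m,tuple(int(v) for v in u),11,255,-1)
        b=((g<60)&(m>0)).astype(np.uint8); c=cv2.moments(b,True); uv=(c["m10"]/c["m00"],c["m01"]/c["m00"])
        q=ray(s,uv,4); P.setdefault(k,[]).append(q); print(n,k,q.round(1),int(b.sum()))
def sq(x,y,yaw,h,z):
    a=np.radians(yaw+45+90*np.arange(5)); return np.c_[x+h*2**.5*np.cos(a),y+h*2**.5*np.sin(a),0*a+z]
def ci(x,y,rr,z):
    a=np.linspace(0,2*np.pi,40); return np.c_[x+rr*np.cos(a),y+rr*np.sin(a),0*a+z]
T={k:np.mean(v,0) for k,v in P.items()}
L=[sq(*T["yellow"],-19,38,12),sq(*T["green"],0,38,12),ci(*T["red"],37,12),ci(*T["blue"],37,12)]
for x,y,yw in((601,-1,-5),(597,300.5,5)): L+=[sq(x,y,yw,25,0),sq(x,y,yw,25,70),ci(x,y,19,109)]
for x,y in((613.5,151),(452,-155)): L+=[ci(x,y,23,0),ci(x,y,23,52),ci(x,y,19,92)]
for n,s,(y0,y1,x0,x1),f in(("top",snaps["top"],(225,345,195,495),2.66),("scene",snaps["scene"],(130,330,120,460),2.35)):
    im=cv2.resize(s["img"][y0:y1,x0:x1],None,fx=f,fy=f,interpolation=cv2.INTER_CUBIC)[:,:,::-1].copy()
    for l in L: cv2.polylines(im,[(((proj(s,l)-[x0,y0]+.5)*f)).astype(np.int32)],False,(255,0,255),1)
    cv2.imwrite(f"pics/ov_{n}.png",im)
E
```

```text
top yellow [471.7 330. ] 222
top red [471.   -7.8] 179
top blue [ 469.7 -293.1] 192
top green [ 589.4 -293. ] 239
scene yellow [470.5 328.5] 157
scene red [470.1  -9. ] 162
scene blue [ 469.6 -294.3] 227
scene green [ 589.6 -294.4] 313
```

View pics/ov_top.png

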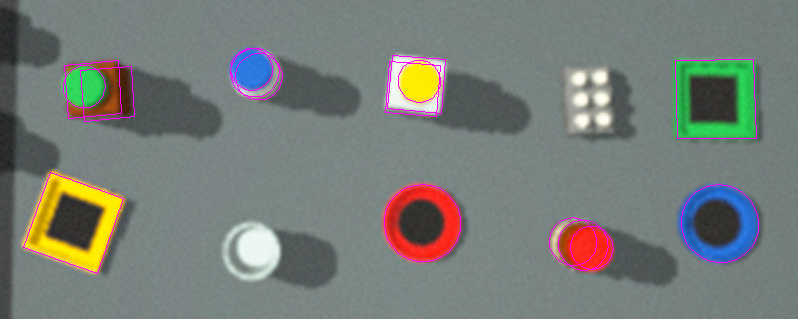

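View pics/ov_scene.png

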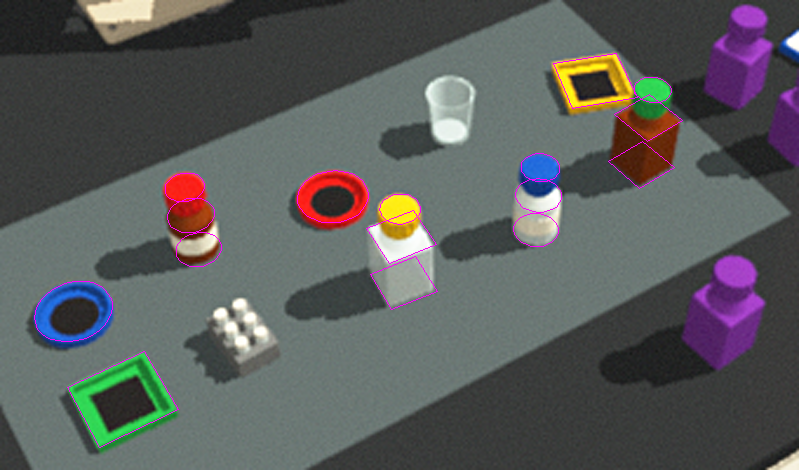

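The overlays fit the caps, trays and bases to within about 3 mm. Next: turn the tool to yaw 90 (tool x = world +y, tool y = world +x) and go above the green bottle.

```bash
python3 -m handwheel '{"series":[[[-2,-0.4,0,0,0,0.05,1],[-6,-1.2,0,0,0,0.18,1],[-11,-2.1,0,0,0,0.32,1],[-16,-3.1,0,0,0,0.47,1],[-21,-4.0,0,0,0,0.62,1],[-26,-5.0,0,0,0,0.77,1],[-31,-6.0,0,0,0,0.92,1],[-36,-6.9,0,0,0,1.03,1],[-40,-7.7,0,0,0,1.11,1],[-42.1,-8.1,0,0,0,1.147,1],[-42.1,-8.1,0,0,0,1.147,1],[-42.1,-8.1,0,0,0,1.147,1]]]}' 40
```

```text
time: 1.8
tool_pos: [596.4, 300.6, 231.3]
tcp_rot: [-180.0, -0.0, 90.1]
ft_force: [0.1, 1.0, -0.5]
finger_gap: 85.4
grip_force: 0.0
```

```bash
python3 -m handwheel '{"series":[[[0,0,2,0,0,0,1],[0,0,5.5,0,0,0,1],[0,0,9,0,0,0,1],[0,0,12,0,0,0,1],[0,0,14,0,0,0,1],[0,0,15.4,0,0,0,1],[0,0,15.4,0,0,0,1],[0,0,15.4,0,0,0,0.35],[0,0,15.4,0,0,0,0.35],[0,0,15.4,0,0,0,0.35],[0,0,15.4,0,0,0,0.35],[0,0,15.4,0,0,0,0.35]]]}' 40; python3 - <<'E'
from h import *
s=eyes.snapshot("scene"); cv2.imwrite("pics/g1.png",cv2.resize(s["img"][60:260,300:500],None,fx=2.5,fy=2.5)[:,:,::-1])
E
```

```text
time: 3.3
tool_pos: [597.9, 300.3, 78.7]
tcp_rot: [179.9, -0.0, 90.0]
ft_force: [-0.8, -0.4, 6.1]
finger_gap: 36.7
grip_force: 40.5
```

View pics/g1.png

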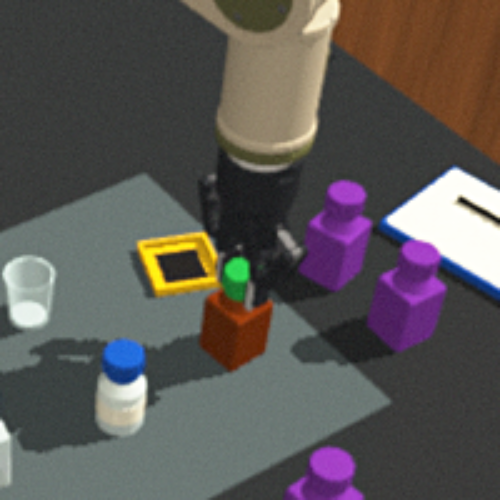

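Green bottle is gripped (gap 36.7 mm, 40 N); the crop shows the cap at (237,278) between the pads. Next: lift and carry.

```bash
python3 -m handwheel '{"series":[[[0,0,-1,0,0,0,0.35],[0,0,-3.5,0,0,0,0.35],[0,0,-7,0,0,0,0.35],[0,0,-10.5,0,0,0,0.35],[0,0,-13,0,0,0,0.35],[-1,0,-14,0,0,0,0.35],[-3.5,0,-14,0,0,0,0.35],[-7,-0.1,-14,0,0,0,0.35],[-11,-0.1,-14,0,0,0,0.35],[-15.5,-0.2,-14,0,0,0,0.35],[-20,-0.2,-14,0,0,0,0.35],[-24.5,-0.3,-14,0,0,0,0.35]]]}' && python3 -m handwheel '{"series":[[[-4.5,0,0,0,0,0,0.35],[-9,-0.1,0,0,0,0,0.35],[-13.5,-0.2,0,0,0,0,0.35],[-18,-0.3,0,0,0,0,0.35],[-22.5,-0.3,0,0,0,0,0.35],[-27,-0.4,0,0,0,0,0.35],[-31,-0.5,0,0,0,0,0.35],[-33.5,-0.5,0,0,0,0,0.35],[-34.7,-0.5,0,0,0,0,0.35],[-34.9,-0.5,0,0,0,0,0.35],[-34.9,-0.5,0,0,0,0,0.35],[-34.9,-0.5,0,0,0,0,0.35]]]}'
python3 - <<'E'
from h import *
for n in("scene","top"):
    s=eyes.snapshot(n); 
    if n=="scene": cv2.imwrite("pics/g2.png",s["img"][60:360,40:340,::-1])
E
```

```text
time: 4.85
tool_pos: [592.5, 51.7, 215.1]
tcp_rot: [-179.8, 0.0, 89.9]
ft_force: [-0.1, 0.2, -1.2]
finger_gap: 36.4
grip_force: 40.2
time: 6.35
tool_pos: [589.5, -292.8, 217.4]
tcp_rot: [180.0, -0.0, 90.1]
ft_force: [-0.7, -0.1, -0.7]
finger_gap: 36.8
grip_force: 40.2
```

View pics/g2.png

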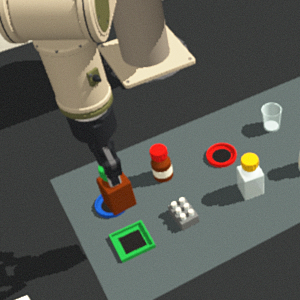

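The bottle is held upright at (115,192), above and beyond the green tray at (131,240) in this view. Next: lower and release.

```bash
python3 -m handwheel '{"series":[[[-0.1,0,1.5,0,0,0,0.35],[-0.1,0,5,0,0,0,0.35],[-0.1,0,8.5,0,0,0,0.35],[-0.1,0,11,0,0,0,0.35],[-0.1,0,12.3,0,0,0,0.35],[-0.1,0,12.9,0,0,0,0.35],[-0.1,0,13.2,0,0,0,0.35],[-0.1,0,13.4,0,0,0,0.35],[-0.1,0,13.5,0,0,0,0.35],[-0.1,0,13.5,0,0,0,0.35],[-0.1,0,13.5,0,0,0,0.35]]]}'
```

```text
time: 7.82
tool_pos: [589.4, -295.2, 82.7]
tcp_rot: [180.0, 0.0, 90.0]
ft_force: [0.5, 0.0, 0.4]
finger_gap: 36.7
grip_force: 40.2
```

```bash
python3 -m handwheel '{"series":[[[0,0,0.05,0,0,0,0.35],[0,0,0.1,0,0,0,0.35],[0,0,0.1,0,0,0,0.35]]]}'
```

```text
time: 8.2
tool_pos: [589.5, -295.3, 82.7]
tcp_rot: [180.0, 0.0, 90.0]
ft_force: [-2.3, 0.8, 7.3]
finger_gap: 37.0
grip_force: 40.9
```

In contact. Next: release, rise and go over the blue bottle.

```bash
python3 -m handwheel '{"series":[[[0,0,0,0,0,0,0.6],[0,0,0,0,0,0,1],[0,0,0,0,0,0,1],[0,0,0,0,0,0,1],[0,0,-1,0,0,0,1],[0,0,-3,0,0,0,1],[0,0,-6,0,0,0,1],[0,0,-10,0,0,0,1],[0,0,-13,0,0,0,1],[2,0.1,-14.5,0,0,0,1],[6,0.3,-14.9,0,0,0,1],[10.6,0.5,-14.9,0,0,0,1]]]}' && python3 -m handwheel '{"series":[[[5,0.3,0,0,0,0,1],[10,0.5,0,0,0,0,1],[15,0.8,0,0,0,0,1],[20,1.1,0,0,0,0,1],[25,1.4,0,0,0,0,1],[29,1.6,0,0,0,0,1],[32,1.8,0,0,0,0,1],[33.5,1.9,0,0,0,0,1],[34,1.9,0,0,0,0,1],[34,1.9,0,0,0,0,1],[34,1.9,0,0,0,0,1]]]}'
python3 - <<'E'
from h import *
s=eyes.snapshot("scene"); cv2.imwrite("pics/g3.png",cv2.resize(s["img"][200:340,100:300],None,fx=2.5,fy=2.5)[:,:,::-1])
E
```

```text
time: 9.7
tool_pos: [594.1, -187.1, 231.0]
tcp_rot: [180.0, -0.0, 90.0]
ft_force: [0.5, 0.2, -0.4]
finger_gap: 85.2
grip_force: 0.0
time: 11.08
tool_pos: [613.2, 149.9, 230.3]
tcp_rot: [-180.0, 0.0, 89.9]
ft_force: [0.1, -0.4, 0.5]
finger_gap: 85.7
grip_force: 0.0
```

View pics/g3.png

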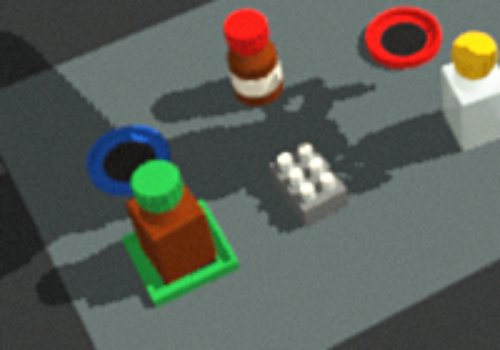

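The green bottle stands flat in its tray (at (172,235)). Next: grip the blue bottle and lift it.

```bash
python3 -m handwheel '{"series":[[[0.1,0,2,0,0,0,1],[0.1,0,6,0,0,0,1],[0.1,0,10,0,0,0,1],[0.1,0,13.5,0,0,0,1],[0.1,0,15.8,0,0,0,1],[0.1,0,17,0,0,0,1],[0.1,0,17,0,0,0,1],[0.1,0,17,0,0,0,0.35],[0.1,0,17,0,0,0,0.35],[0.1,0,17,0,0,0,0.35],[0.1,0,17,0,0,0,0.35],[0.1,0,17,0,0,0,0.35]]]}' 40
```

```text
time: 12.62
tool_pos: [614.1, 152.1, 61.6]
tcp_rot: [179.9, -0.0, 90.0]
ft_force: [0.0, 0.0, 5.2]
finger_gap: 36.7
grip_force: 40.1
```

```bash
python3 -m handwheel '{"series":[[[0,0,-1,0,0,0,0.35],[0,0,-3.5,0,0,0,0.35],[0,0,-7,0,0,0,0.35],[0,0,-10.5,0,0,0,0.35],[0,0,-13.5,0,0,0,0.35],[-1,-0.3,-15,0,0,0,0.35],[-3.5,-1.1,-15.5,0,0,0,0.35],[-7,-2.3,-15.5,0,0,0,0.35],[-11,-3.5,-15.5,0,0,0,0.35],[-15,-4.8,-15.5,0,0,0,0.35],[-19,-6.1,-15.5,0,0,0,0.35],[-23,-7.4,-15.5,0,0,0,0.35]]]}' && python3 -m handwheel '{"series":[[[-4,-1.3,0,0,0,0,0.35],[-8,-2.6,0,0,0,0,0.35],[-12,-3.9,0,0,0,0,0.35],[-16,-5.2,0,0,0,0,0.35],[-19,-6.2,0,0,0,0,0.35],[-20.8,-6.7,0,0,0,0,0.35],[-21.5,-7,0,0,0,0,0.35],[-21.5,-7,0,0,0,0,0.35],[-21.5,-7,0,0,0,0,0.35],[-21.5,-7,0,0,0,0,0.35]]]}'
```

```text
time: 14.12
tool_pos: [537.7, -79.6, 214.4]
tcp_rot: [-179.9, -0.0, 90.0]
ft_force: [0.4, -0.5, -1.0]
finger_gap: 37.2
grip_force: 40.1
time: 15.38
tool_pos: [469.6, -292.2, 215.4]
tcp_rot: [180.0, -0.0, 90.1]
ft_force: [-0.5, 0.8, -0.6]
finger_gap: 36.8
grip_force: 40.1
```

```bash
python3 -m handwheel '{"series":[[[-0.1,0,1.5,0,0,0,0.35],[-0.1,0,5,0,0,0,0.35],[-0.1,0,9,0,0,0,0.35],[-0.1,0,12,0,0,0,0.35],[-0.1,0,13.7,0,0,0,0.35],[-0.1,0,14.5,0,0,0,0.35],[-0.1,0,14.8,0,0,0,0.35],[-0.1,0,15,0,0,0,0.35],[-0.1,0,15.1,0,0,0,0.35],[-0.1,0,15.1,0,0,0,0.35],[-0.1,0,15.1,0,0,0,0.35]]]}'
```

```text
time: 16.75
tool_pos: [469.9, -294.6, 65.6]
tcp_rot: [179.9, 0.1, 90.0]
ft_force: [-1.3, -0.1, 6.5]
finger_gap: 37.2
grip_force: 40.5
```

```bash
python3 -m handwheel '{"series":[[[0,0,0,0,0,0,0.6],[0,0,0,0,0,0,1],[0,0,0,0,0,0,1],[0,0,0,0,0,0,1],[0,0,-1,0,0,0,1],[0,0,-3,0,0,0,1],[0,0,-6,0,0,0,1],[0,0,-10,0,0,0,1],[0,0,-14,0,0,0,1],[1,0.4,-16,0,0,0,1],[4,1.8,-16.6,0,0,0,1],[8,3.6,-16.6,0,0,0,1]]]}' && python3 -m handwheel '{"series":[[[4.5,2,0,0,0,0,1],[9,4,0,0,0,0,1],[13.5,6,0,0,0,0,1],[17.5,7.8,0,0,0,0,1],[20,9,0,0,0,0,1],[21.2,9.5,0,0,0,0,1],[21.3,9.5,0,0,0,0,1],[21.3,9.5,0,0,0,0,1],[21.3,9.5,0,0,0,0,1]]]}'
python3 - <<'E'
from h import *
s=eyes.snapshot("scene"); cv2.imwrite("pics/g4.png",cv2.resize(s["img"][180:340,100:300],None,fx=2.5,fy=2.5)[:,:,::-1])
E
```

```text
time: 18.25
tool_pos: [505.7, -213.4, 231.4]
tcp_rot: [179.9, 0.0, 89.9]
ft_force: [1.0, -0.5, 0.5]
finger_gap: 85.5
grip_force: 0.0
time: 19.38
tool_pos: [599.9, -2.1, 230.4]
tcp_rot: [-180.0, 0.0, 89.9]
ft_force: [0.1, -0.4, -0.1]
finger_gap: 85.3
grip_force: 0.0
```

View pics/g4.png

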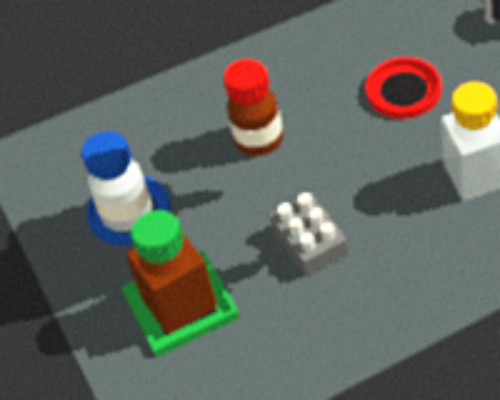

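The blue bottle stands in its tray at (118,190). The lean towards the picture's left could be perspective, so I'll check it numerically.

```bash
python3 - <<'E'
from h import *
for n in("top","scene"):
    s=eyes.snapshot(n)
    for col,h in(("blue",96),("green",113)):
        for c in blobs(s["img"],col):
            rc=cv2.minAreaRect(c); print(n,col,np.round(rc[0]),np.round(rc[1]),"cap",ray(s,rc[0],h if n=="top" else h-11).round(1))
E
```

```text
top blue [466. 310.] [32. 28.] cap [ 470.8 -270.2]
top blue [124. 260.] [43. 93.] cap [591.2 552.3]
top blue [609. 215.] [44. 18.] cap [ 697.  -620.6]
top green [476. 260.] [15. 17.] cap [ 589.3 -291.9]
top green [463. 262.] [28. 30.] cap [ 583.5 -262.3]
scene blue [ 19. 403.] [23. 50.] cap [ 705.1 -611.9]
scene blue [142. 271.] [23.  9.] cap [ 544.6 -326.3]
scene blue [163. 256.] [16.  5.] cap [ 531.6 -274.8]
scene blue [142. 242.] [18. 18.] cap [ 470.1 -297.3]
scene blue [510. 174.] [26. 66.] cap [741.7 536.9]
scene blue [457. 152.] [14.  5.] cap [613.1 482.8]
scene green [172. 301.] [31. 37.] cap [ 659.4 -304.4]
scene green [163. 274.] [20. 19.] cap [ 590.  -294.7]
```

Upright (the cap is within 3 mm of the tray centre). Now yellow.

```bash
python3 -m handwheel '{"series":[[[0.1,0.1,2,0,0,0,1],[0.1,0.1,5.5,0,0,0,1],[0.1,0.1,9,0,0,0,1],[0.1,0.1,12,0,0,0,1],[0.1,0.1,14,0,0,0,1],[0.1,0.1,15.3,0,0,0,1],[0.1,0.1,15.3,0,0,0,1],[0.1,0.1,15.3,0,0,0,0.35],[0.1,0.1,15.3,0,0,0,0.35],[0.1,0.1,15.3,0,0,0,0.35],[0.1,0.1,15.3,0,0,0,0.35],[0.1,0.1,15.3,0,0,0,0.35]]]}' 40
```

```text
time: 21.02
tool_pos: [601.9, -0.1, 78.5]
tcp_rot: [179.9, 0.0, 90.0]
ft_force: [-1.0, 0.1, 6.0]
finger_gap: 36.7
grip_force: 39.8
```

```bash
python3 -m handwheel '{"series":[[[0,0,-1,0,0,0,0.35],[0,0,-3.5,0,0,0,0.35],[0,0,-7,0,0,0,0.35],[0,0,-10.5,0,0,0,0.35],[0,0,-13,0,0,0,0.35],[1,-0.4,-14,0,0,0.01,0.35],[3.5,-1.4,-14,0,0,0.03,0.35],[7,-2.8,-14,0,0,0.06,0.35],[11,-4.3,-14,0,0,0.09,0.35],[15,-5.9,-14,0,0,0.12,0.35],[19,-7.5,-14,0,0,0.15,0.35],[23,-9.1,-14,0,0,0.18,0.35]]]}'; python3 - <<'E'
from h import *
s=status.sense(); print(s["tool_pos"],s["tcp_rot"])
# remaining shift from nominal commanded (601-91,-0.5+230) in the tool frame at commanded yaw
y=np.radians(90)-.18; d=np.array([471,329.3])-[510,229.5]
print(d@[np.cos(y),np.sin(y)]/10, d@[np.sin(y),-np.cos(y)]/10)
E
```

```text
time: 22.52
tool_pos: [508.4, 231.5, 216.1]
tcp_rot: [-179.9, 0.0, 79.6]
ft_force: [-0.0, -0.2, -1.3]
finger_gap: 37.0
grip_force: 40.3
[508.40093332 231.51328824 216.14831095] [-1.79901280e+02  4.11076309e-02  7.96191762e+01]
9.120544717664739 -5.623705544663399
```

```bash
python3 -m handwheel '{"series":[[[3.2,-2,0,0,0,0.03,0.35],[6,-3.7,0,0,0,0.05,0.35],[8.2,-5,0,0,0,0.064,0.35],[9.1,-5.6,0,0,0,0.064,0.35],[9.1,-5.6,0,0,0,0.064,0.35],[9.1,-5.6,0,0,0,0.064,0.35],[9.1,-5.6,0,0,0,0.064,0.35]]]}'
```

```text
time: 23.4
tool_pos: [471.8, 328.7, 217.2]
tcp_rot: [180.0, 0.0, 76.0]
ft_force: [0.3, 0.0, -1.3]
finger_gap: 36.8
grip_force: 40.3
```

```bash
python3 -m handwheel '{"series":[[[0,0,1.5,0,0,0,0.35],[0,0,5,0,0,0,0.35],[0,0,8.5,0,0,0,0.35],[0,0,11,0,0,0,0.35],[0,0,12.3,0,0,0,0.35],[0,0,12.9,0,0,0,0.35],[0,0,13.2,0,0,0,0.35],[0,0,13.4,0,0,0,0.35],[0,0,13.6,0,0,0,0.35],[0,0,13.6,0,0,0,0.35],[0,0,13.6,0,0,0,0.35]]]}'
```

```text
time: 24.78
tool_pos: [472.0, 330.0, 82.5]
tcp_rot: [179.9, -0.1, 76.0]
ft_force: [-3.4, -0.6, 6.0]
finger_gap: 36.9
grip_force: 40.8
```

Contact. Next: release, rise and go to the red bottle, turning back to yaw 90.

```bash
python3 -m handwheel '{"series":[[[0,0,0,0,0,0,0.6],[0,0,0,0,0,0,1],[0,0,0,0,0,0,1],[0,0,0,0,0,0,1],[0,0,-1,0,0,0,1],[0,0,-3,0,0,0,1],[0,0,-6,0,0,0,1],[0,0,-10,0,0,0,1],[0,0,-13,0,0,0,1],[-2,0.4,-14.5,0,0,0,1],[-6,1.2,-14.9,0,0,0,1],[-10.5,2.2,-14.9,0,0,0,1]]]}' && python3 -m handwheel '{"series":[[[-4.5,0.9,0,0,0,-0.03,1],[-9,1.9,0,0,0,-0.06,1],[-13.5,2.8,0,0,0,-0.1,1],[-18,3.7,0,0,0,-0.13,1],[-22.5,4.7,0,0,0,-0.16,1],[-27,5.6,0,0,0,-0.19,1],[-31,6.5,0,0,0,-0.22,1],[-34.5,7.2,0,0,0,-0.244,1],[-36.5,7.6,0,0,0,-0.244,1],[-37,7.7,0,0,0,-0.244,1],[-37,7.7,0,0,0,-0.244,1],[-37,7.7,0,0,0,-0.244,1]]]}'
python3 - <<'E'
from h import *
s=eyes.snapshot("scene"); cv2.imwrite("pics/g5.png",cv2.resize(s["img"][100:340,100:440],None,fx=2.3,fy=2.3)[:,:,::-1])
E
```

```text
time: 26.28
tool_pos: [467.9, 221.9, 233.1]
tcp_rot: [179.8, -0.1, 76.1]
ft_force: [0.9, -1.1, -0.5]
finger_gap: 85.3
grip_force: 0.0
time: 27.78
tool_pos: [452.9, -154.5, 230.7]
tcp_rot: [180.0, -0.0, 90.1]
ft_force: [-0.7, 0.6, -0.1]
finger_gap: 85.5
grip_force: 0.0
```

View pics/g5.png

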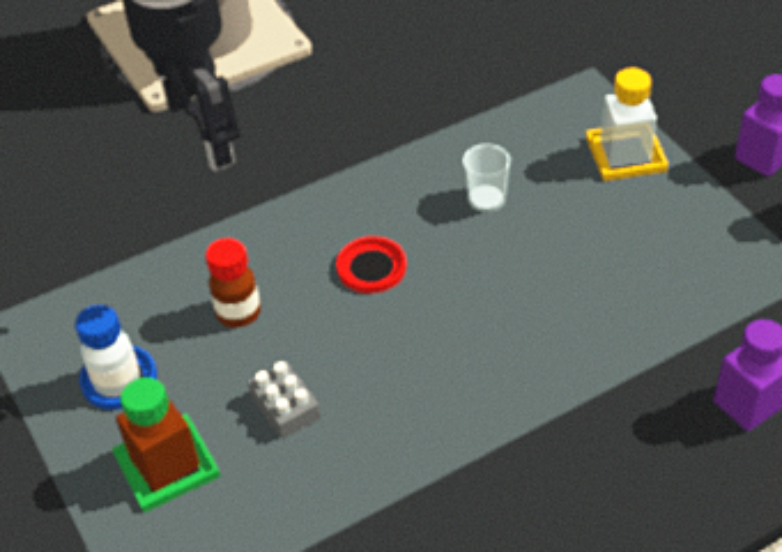

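Yellow stands in its tray at (630,130), aligned with it. Now red.

```bash
python3 -m handwheel '{"series":[[[0,0,2,0,0,0,1],[0,0,6,0,0,0,1],[0,0,10,0,0,0,1],[0,0,13.5,0,0,0,1],[0,0,15.8,0,0,0,1],[0,0,17,0,0,0,1],[0,0,17,0,0,0,1],[0,0,17,0,0,0,0.35],[0,0,17,0,0,0,0.35],[0,0,17,0,0,0,0.35],[0,0,17,0,0,0,0.35],[0,0,17,0,0,0,0.35]]]}' 40
```

```text
time: 29.32
tool_pos: [453.2, -155.7, 61.3]
tcp_rot: [179.9, 0.0, 90.0]
ft_force: [-1.5, -0.3, 6.6]
finger_gap: 36.7
grip_force: 39.5
```

```bash
python3 -m handwheel '{"series":[[[0,0,-1,0,0,0,0.35],[0,0,-3,0,0,0,0.35],[0,0,-5.5,0,0,0,0.35],[0.5,0.1,-7.5,0,0,0,0.35],[2,0.3,-8,0,0,0,0.35],[5,0.6,-8,0,0,0,0.35],[8.5,1.1,-8,0,0,0,0.35],[12,1.5,-8,0,0,0,0.35],[14,1.7,-8,0,0,0,0.35],[14.6,1.8,-8,0,0,0,0.35],[14.6,1.8,-8,0,0,0,0.35],[14.6,1.8,-8,0,0,0,0.35]]]}'; python3 -m handwheel '{"series":[[[0,0,1,0,0,0,0.35],[0,0,3.5,0,0,0,0.35],[0,0,5.5,0,0,0,0.35],[0,0,6.7,0,0,0,0.35],[0,0,7.2,0,0,0,0.35],[0,0,7.4,0,0,0,0.35],[0,0,7.6,0,0,0,0.35],[0,0,7.6,0,0,0,0.35],[0,0,7.6,0,0,0,0.35]]]}'
```

```text
time: 30.82
tool_pos: [470.5, -9.9, 140.1]
tcp_rot: [-180.0, 0.0, 90.0]
ft_force: [-0.2, -0.5, -1.4]
finger_gap: 37.1
grip_force: 40.1
time: 31.95
tool_pos: [471.4, -9.4, 65.3]
tcp_rot: [179.9, 0.0, 90.0]
ft_force: [-2.3, -0.3, 6.0]
finger_gap: 36.9
grip_force: 40.7
```

```bash
python3 -m handwheel '{"series":[[[0,0,0,0,0,0,0.6],[0,0,0,0,0,0,1],[0,0,0,0,0,0,1],[0,0,0,0,0,0,1],[0,0,-1,0,0,0,1],[0,0,-3,0,0,0,1],[0,0,-7,0,0,0,1],[0,0,-12,0,0,0,1],[0,0,-17,0,0,0,1],[0,0,-20,0,0,0,1],[0,0,-21,0,0,0,1],[0,0,-21,0,0,0,1]]]}'
python3 - <<'E'
from h import *
s=eyes.snapshot("scene"); cv2.imwrite("pics/end.png",cv2.resize(s["img"][100:340,100:440],None,fx=2.3,fy=2.3)[:,:,::-1])
for col,h in(("blue",85),("green",102),("yellow",102),("red",85)):
    for c in blobs(s["img"],col,100):
        rc=cv2.minAreaRect(c); print(col,np.round(rc[1]),"cap",ray(s,rc[0],h).round(1))
E
```

```text
time: 33.45
tool_pos: [470.8, -9.3, 274.4]
tcp_rot: [180.0, 0.0, 90.0]
ft_force: [-0.3, 0.4, -0.3]
finger_gap: 85.1
grip_force: 0.0
blue [23. 50.] cap [ 705.1 -611.9]
blue [18. 18.] cap [ 470.1 -297.3]
blue [26. 66.] cap [742.  535.9]
green [31. 37.] cap [ 659.5 -304.7]
green [20. 19.] cap [ 589.2 -295.1]
yellow [23. 33.] cap [551.6 259.7]
yellow [16. 15.] cap [469.  328.1]
red [22. 30.] cap [541.  -40.8]
red [19. 17.] cap [469.7 -10.3]
```

View pics/end.png

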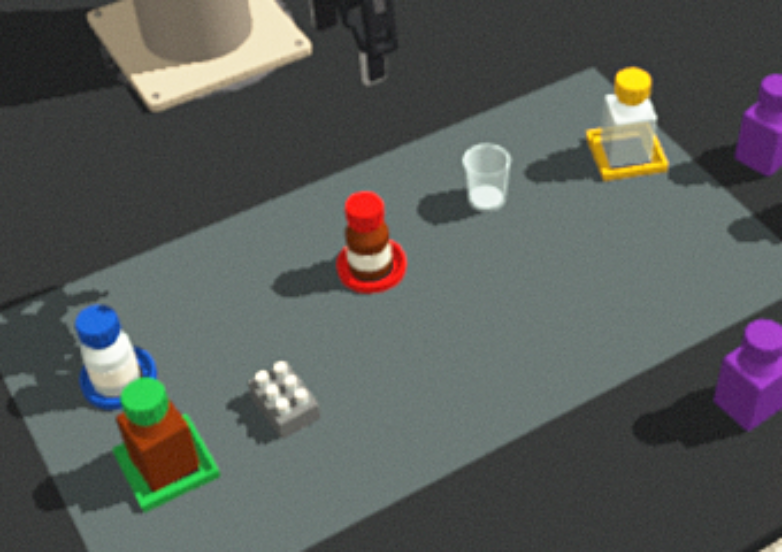

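All four bottles stand in their trays, with each cap within 4 mm of its tray centre: blue (98,325), green (145,400), red (365,210), yellow (632,85). The beaker (487,175) and vial block (285,395) have not moved.

```bash
python3 -c "
from bench import r
print(r.hand_in())"
```

```text
the job is handed in; nothing more can be done
None
```

All four bottles stand upright in the trays matching their caps, the beaker and vial block were left where they were, and the job was handed in at about 33.5 s.

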